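# Close the finned casting mould

## Robot

A 7-joint arm with a two-finger parallel gripper is mounted at the origin on the work surface. World frame = base frame: x ahead of the robot, y to its left, z up, the work surface at z = 0. Lengths are in m, angles in rad, forces in N, time in s.
With the tool pointing down it reaches from about 0.425 to 1.025 m from the base axis. Payload 3.6 kg.
Tool frame: the origin (TCP) lies between the finger pads; the fingertips stand 19 mm ahead of it and the grasp point (between the pads) is the TCP; z points along the fingers, y is the direction in which the jaws open and shut (so a half turn about z gives the same grasp; the last joint's range is limited). The gripper opens to 85 mm and grips with 20 to 120 N. Pads are 22 mm wide; open, the fingers measure 114 mm over their backs; the gripper's body (76 mm by 85 mm) begins 54 mm behind the grasp point. The pads swing forward as they close: fully open they stand 13 mm farther back than shut.
Start: joints at [1.028, 0.591, 0.048, 1.609, -0.033, 0.943, -0.034], TCP at [0.315, -0.653, 0.25] pointing down, gripper open.
Joint ranges: [-2.69, 2.69], [-0.47, 2.24], [-1.27, 1.36], [0.19, 2.51], [-1.53, 4.68], [0.08, 2.07], [-3.09, 3.09]. Speed limits (rad/s): [2.57, 2.57, 3.14, 3.14, 3.14, 3.14, 3.14].

## Interface

Orientations are given as a rotation vector (axis times angle).
In Python, from rig import * gives the robot as it stands.
- The arm moves only by the shell command python3 -m jog 'ROWS' [FORCE]. ROWS is JSON, a list of rows, each a list of 5 numbers: the gripper command: -1 is fully open, 1 is shut, values between are in proportion, then the shift along the tool's x, y, z in mm, then the turn about the tool's z in degrees. In form: [[jaw, tx, ty, tz, roll], ...]. A call has 1 to 20 rows; each row is the pose to reach, as a shift and turn from the pose commanded when the call began, along the tool's axes at that moment; what a row does not reach only later rows make up. A row lasts 1/12 s, in which the tool goes at most 41.7 mm and 7.16 degrees, less where a joint would pass 70% of its speed; a pose out of reach is approached as far as the arm can. A call with a gripper value outside its range is refused whole. The fingers move at their own pace and stop on an object; FORCE is the grip in N (left out, the last holds). Time passes only in rows, so rows that repeat a pose let the fingers close. It gives the time, the measured TCP pose, the force and the opening at its end, in the units of the state.
- get_obs(): the state, without advancing time (a new reading comes with each control period).
- grab_frame(name): name is "scene" or "top"; returns the picture (420x560x3 uint8, blue, green, red); there is no depth.
- get_calibration(name): a dict with "mtx" (3x3 intrinsics, pixels), "cam_to_world" (4x4, takes a point from camera to world coordinates). Camera axes: x right, y down, z forward; pixel columns grow to the right and rows downward; lengths in m; the calibration is good to about 2 mm. A picture is of the moment at which its call begins. get_calibration takes no time and is no camera call.
- close_job(): hands the job in, once; it reports no verdict.
The state is a dict: "time_s": time; "joints": joint angles; "qvel": joint speeds; "effort": joint torques, N m; "tool_pos": TCP position; "tool_rot": TCP orientation; "wrist_force": force on the tool from outside, world axes, zero at the start; "torque": the same for the moment, N m; "finger_gap": finger opening in m.
Only numpy, scipy, OpenCV 4.12 (cv2) and the standard library are available. Lean on these libraries where they do the work, as an engineer would, in place of code of your own. Each camera call takes 0.05 s, during which the arm holds its last target. There are 200 camera calls.

## Task

Close the empty two-part mould: pick up the upper half by its wooden grip, turn it so its three holes match the three guide studs of the lower half, and lower it gently (do not drop it) so its fins slide between the lower fins until it sits flat and fully home on the end rails, then let go. Leave the small cup and the marker that stand and lie between the two halves where they are.

Things in the scene. Friction and masses are not known exactly. Their poses are not given: they have to be found in the camera images.
- base: Lower mould half, bare aluminium, fixed on a white board 220 x 180 x 10 mm. Origin: centre of the board's underside, on the bench; z up, x along the fins. Base plate 160 (x) x 130 mm, top at z 20 mm. Five fins along x, 104 long, 8 thick, at y -48, -24, 0, 24, 48 mm, tops at z 54. End rails across y, 20 mm thick, at x -62 and 62 mm, tops at z 58 mm.
- stud_single (a point): Tip of the lone guide stud, at (60, 0, 80) mm in the lower half's frame, on its +x rail. The two other studs stand on the -x rail at (-60, 38) and (-60, -38) mm. All three: steel, 10 mm diameter, tapered tips, tops at z 80 mm (22 mm above the rails).
- closed (a point): Where the upper half's origin lies when the mould is closed: (0, 0, 24) mm in the lower half's frame, with both halves' x axes pointing the same way.
- core: Upper mould half, bare aluminium, loose, 0.5 to 0.75 kg, starts upright on its fin tips on the bench, within 1.5 rad of the lower half's yaw. Origin: centre of the plane of the fin tips; z up, x along the fins. Plate 150 (x) x 116 x 8 mm, underside at z 34 mm. Four fins below it along x, 90 long, 8 thick, 34 tall, at y -36, -12, 12, 36 mm (4 mm play each side between lower fins).
- grip (a point): Point in the upper half's wooden grip bar, at (0, 0, 68) mm in the upper half's frame, above its centre of mass. The bar is 70 mm along x, 24 mm wide along y (pinch it across y) and rises from z 42 mm (plate top) to z 82 mm.
- hole_single (a point): Lower mouth of the lone hole in the upper half's plate, at (60, 0, 34) mm in its frame. Two other holes at (-60, 38) and (-60, -38) mm. All three go through, 16 mm diameter, 3 mm play round a stud.
- cup_mid: Small clear empty cup, 68 mm wide, 85 mm tall, standing between the mould halves. Origin: centre of its underside. Leave alone.
- marker: Marker pen, 130 mm long, 14 mm thick, lying on the bench between the mould halves. Origin: centre of its underside. Leave alone.
Things that resemble listed ones, but are neither listed nor needed, are in the scene too. What is shaped like the core but pink is not meant.

How it is judged:
On the way:
1. the upper half is lifted off the bench (height (world z) of core above 0.045 m), for 0.1 s.
At the end, for the whole second after the job is handed in: The upper half lies at rest fully home on the lower half: its origin within 2.5 mm above the closed height and within 7 mm sideways of the closed place (the play of the studs in their holes), fins parallel within 0.1 rad, level within 0.04 rad (z of core in the frame of base between 0.02 and 0.0265 m and horizontal distance between core and base below 0.007 m and angle between the x axis of core and the x axis of base, either way round below 0.1 rad and angle between core's own z axis and vertical below 0.04 rad and linear speed of core below 0.01 m/s); the robot touches nothing.
It fails at once if the upper half is dropped or slammed into the lower half (faster than 0.4 m/s with its fins between the lower fins) (horizontal distance between core and base below 0.05 m and z of core in the frame of base below 0.054 m and linear speed of core above 0.4 m/s).
It fails at once if the small cup or the marker is moved by more than 30 mm (distance of any of cup_mid, marker from where it was at the start of the episode above 0.03 m).
It also fails if it takes over 48 s, if anything falls off the work surface, if the arm or the gripper's body presses on something with over 40 N, if the wrist force passes 120 N, or if a joint passes its speed limit or range.

## Working session

There is one attempt and no reset: what is moved stays moved. The work goes in short steps, Python scripts to look and compute and a shell command to move; the robot and the scene stay as the last step left them, time stands still between calls to the robot, and variables do not carry over. Pictures are saved under pics/ and viewed, about 8 in all and at most 12, crops included, and the job is handed in when it is done.

```bash
mkdir -p pics
python3 - <<'E'
from rig import *
import cv2,numpy as np
for n in("scene","top"):
    cv2.imwrite(f"pics/{n}0.png",grab_frame(n)); c=get_calibration(n); print(n,np.round(c["mtx"],1).tolist(),np.round(c["cam_to_world"],3).tolist())
o=get_obs(); print(o["time_s"],o["tool_pos"],o["tool_rot"],o["finger_gap"],o["wrist_force"])
E
```

```text
scene [[518.7, 0.0, 275.5], [0.0, 518.7, 204.0], [0.0, 0.0, 1.0]] [[-0.152, 0.572, -0.806, 1.305], [0.988, 0.107, -0.11, 0.112], [0.023, -0.813, -0.582, 0.67], [0.0, 0.0, 0.0, 1.0]]
top [[484.4, 0.0, 279.7], [0.0, 484.4, 213.5], [0.0, 0.0, 1.0]] [[-0.004, -0.995, 0.101, 0.352], [-1.0, 0.004, -0.006, -0.004], [0.005, -0.101, -0.995, 1.177], [0.0, 0.0, 0.0, 1.0]]
0.1 [ 0.31489948 -0.65226807  0.24924384] [-3.06058303e+00 -7.00218848e-01  9.60543964e-04] 0.08555203922374405 [-0.0925713   0.36122306 -0.80341516]
```

View pics/scene0.png

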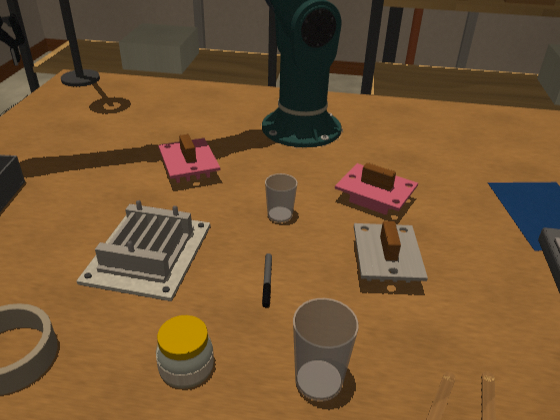

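View pics/top0.png

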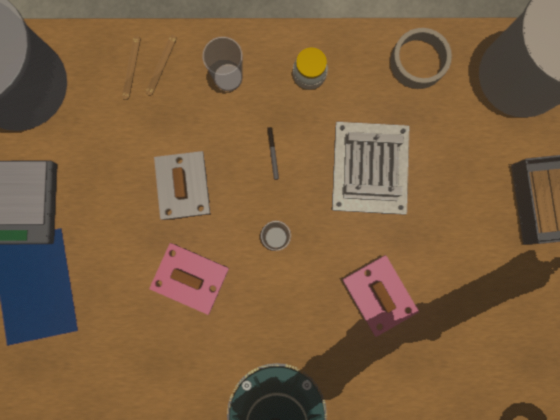

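Three plates have a grip. The pink ones at top (189,278) and (380,295) are decoys; the bare-aluminium one at top (181,185) is the core. The lower half is at top (371,168). I'll confirm in an enlarged crop.

Run:
```python
import cv2,numpy as np
a=cv2.imread("pics/top0.png");s=cv2.imread("pics/scene0.png")
r=lambda im,x,y,w,h,k:cv2.resize(im[y:y+h,x:x+w],None,fx=k,fy=k,interpolation=cv2.INTER_CUBIC)
A=np.hstack([r(a,145,145,75,80,4),r(a,325,115,90,105,4)[:320] if 0 else cv2.copyMakeBorder(r(a,325,115,90,105,4),0,0,0,0,0)[:320]])
print(A.shape)
c1=r(a,145,140,80,90,4); c2=r(a,325,118,95,90+10,4)[:360]
B=np.hstack([c1,c2]); 
cv2.imwrite("pics/crop1.png",B)
cv2.imwrite("pics/crop2.png",np.hstack([r(s,75,195,140,100,4)]))
```

```text
(320, 660, 3)
```

View pics/crop1.png

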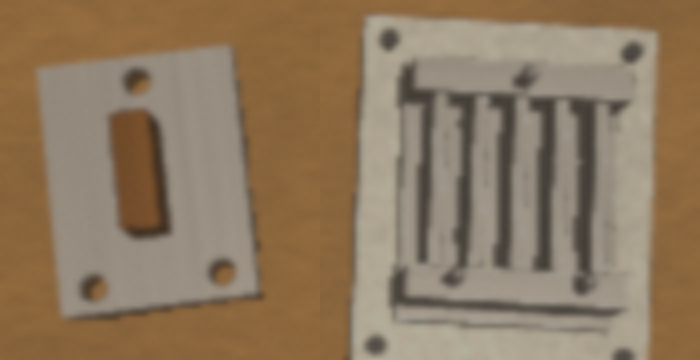

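View pics/crop2.png

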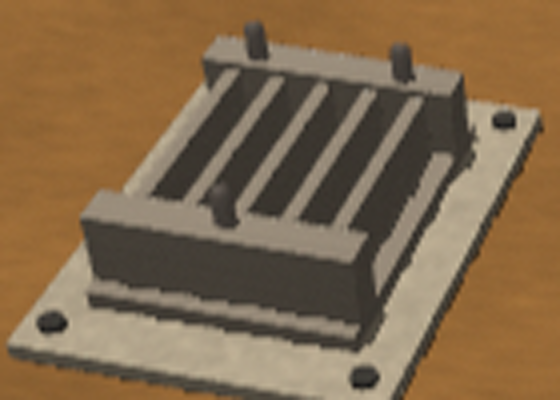

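The crops confirm it. The bare-aluminium plate has its lone hole at top (179,160), on the far (+x world) side. The base's lone stud is also on the far side, at scene crop (219,190), with two studs at (253,35) and (400,60). Now to measure: outline contours back-projected onto known planes.

```bash
cat > h.py <<'E'
from rig import *
import cv2,numpy as np
from scipy.spatial.transform import Rotation as R
def back(n,p,z):
    c=get_calibration(n);T=np.array(c["cam_to_world"]);p=np.atleast_2d(np.array(p,float))
    d=np.c_[p,np.ones(len(p))]@np.linalg.inv(c["mtx"]).T@T[:3,:3].T
    return T[:3,3]+d*((z-T[2,3])/d[:,2:])
def proj(n,P):
    c=get_calibration(n);M=np.linalg.inv(c["cam_to_world"]);q=np.atleast_2d(P)@M[:3,:3].T+M[:3,3]
    q=q@np.array(c["mtx"]).T;return q[:,:2]/q[:,2:]
def rect(n,img,box,z,smax=60,vmin=90):
    x,y,w,h=box;hsv=cv2.cvtColor(img[y:y+h,x:x+w],cv2.COLOR_BGR2HSV)
    m=((hsv[...,1]<smax)&(hsv[...,2]>vmin)).astype(np.uint8)
    C=max(cv2.findContours(m,cv2.RETR_EXTERNAL,cv2.CHAIN_APPROX_NONE)[0],key=cv2.contourArea)[:,0]+[x,y]
    W=back(n,C,z)[:,:2];(c,s,a)=cv2.minAreaRect((W*1000).astype(np.float32))
    if s[0]<s[1]: a+=90;s=s[::-1]
    a=(a+90)%180-90
    return np.round(c,1),np.round(s,1),round(a,2)
E
cat > m.py <<'E'
from h import *
t=cv2.imread("pics/top0.png");s=cv2.imread("pics/scene0.png")
print("core top",rect("top",t,(145,140,80,90),.042)); print("base top",rect("top",t,(325,112,95,112),.010))
print("core sc",rect("scene",s,(345,210,90,80),.042)); print("base sc",rect("scene",s,(75,195,145,105),.010))
p=lambda q,o:[(o[0]+(a+.5)/4-.5,o[1]+(b+.5)/4-.5) for a,b in q]
print("holes top",np.round(back("top",p([(138,81),(94,288),(222,271)],(145,140)),.042)[:,:2]*1e3,1).tolist())
print("stud tips scene",np.round(back("scene",p([(218,186),(253,24),(400,45)],(75,195)),.080)[:,:2]*1e3,1).tolist())
P=lambda n,q:print(n,np.round(proj(n,q),1).tolist())
o=get_obs();r=R.from_rotvec(o["tool_rot"]).as_matrix();print(np.round(r,3).tolist(),np.round(o["joints"],2))
E
python3 m.py
```

```text
core top (array([535.9, 221.2]), array([150.1, 116. ]), 6.87)
base top (array([ 583.2, -233.9]), array([220. , 179.2]), -3.16)
core sc (array([539.3, 222. ]), array([148.4, 115.4]), 6.85)
base sc (array([ 530.3, -259.2]), array([153.2, 137.7]), -3.58)
holes top [[596.2, 228.0], [472.5, 251.9], [482.3, 176.7]]
stud tips scene [[645.8, -236.0], [525.7, -265.8], [529.4, -190.4]]
[[0.901, 0.435, -0.001], [0.435, -0.901, 0.002], [-0.0, -0.002, -1.0]] [ 1.03  0.59  0.05  1.61 -0.03  0.94 -0.03]
```

```bash
python3 -m jog '[[-1,20,-24,0,1],[-1,45,-54,0,3],[-1,75,-90,0,5],[-1,105,-126,0,7],[-1,135,-162,0,9],[-1,160,-192,0,11],[-1,185,-222,0,13],[-1,210,-252,0,15],[-1,235,-282,0,17],[-1,260,-312,0,18.9],[-1,285,-342,0,18.9],[-1,310,-372,0,18.9],[-1,335,-402,0,18.9],[-1,360,-432,0,18.9],[-1,385,-462,0,18.9],[-1,410,-492,0,18.9],[-1,435,-522,0,18.9],[-1,455,-546,0,18.9],[-1,470,-564,0,18.9],[-1,480,-576,0,18.9]]' 60
cat > st.py <<'E'
from h import *
import sys
o=get_obs();r=R.from_rotvec(o["tool_rot"]).as_matrix();p=np.array(o["tool_pos"])*1e3
x,y,z,yaw=map(float,sys.argv[1:5])
print("t",o["time_s"],"pos",np.round(p,1),"yaw",round(float(np.degrees(np.arctan2(r[1,0],r[0,0]))),2),"tilt",np.round(r[:2,2],4),"gap",round(o["finger_gap"],4),"F",np.round(o["wrist_force"],1))
print("shift",np.round(r.T@(np.array([x,y,z])-p),1),"roll",round(float(np.degrees(np.arctan2(r[1,0],r[0,0])))-yaw,2))
E
python3 st.py 536.5 221.5 68 6.87
```

```text
time_s: 1.77
tool_pos: [0.4973, 0.0782, 0.2501]
tool_rot: [-3.134, -0.195, -0.0]
wrist_force: [-0.4, -0.7, -0.4]
finger_gap: 0.0854
t 1.7667 pos [497.3  78.2 250.1] yaw 7.13 tilt [0.0002 0.0012] gap 0.0854 F [-0.4 -0.7 -0.4]
shift [  56.6 -137.1  182.3] roll 0.26
```

```bash
python3 -m jog '[[-1,14,-34,0,0.2],[-1,28,-68,10,0.2],[-1,42,-102,25,0.2],[-1,57,-130,45,0.2],[-1,57,-137,70,0.2],[-1,57,-137,95,0.2],[-1,57,-137,100,0.2],[-1,57,-137,100,0.2],[-1,57,-137,100,0.2]]' 60; python3 st.py 536.5 221.5 68 6.87
```

```text
time_s: 2.52
tool_pos: [0.5374, 0.2166, 0.1506]
tool_rot: [3.136, 0.181, -0.0]
wrist_force: [-0.3, -0.2, 0.4]
finger_gap: 0.0856
t 2.5167 pos [537.4 216.6 150.6] yaw 6.61 tilt [-0.0002 -0.0006] gap 0.0856 F [-0.3 -0.2  0.4]
shift [-0.3 -5.  82.6] roll -0.26
```

Run:
```python
from h import *
t=grab_frame("top");s=grab_frame("scene")
r=lambda im,x,y,w,h,k:cv2.resize(im[y:y+h,x:x+w],None,fx=k,fy=k,interpolation=cv2.INTER_CUBIC)
cv2.imwrite("pics/pre.png",np.hstack([r(t,130,110,100,120,3),r(s,330,130,120,120+40,3)[120:480]]))
```

```text
(no output)
```

View pics/pre.png

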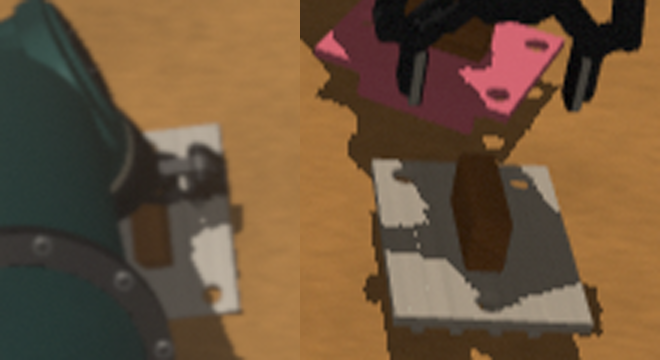

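The view shows the jaws straddling the wooden grip of the aluminium half, with pads at about (415,85) and (575,90) in the right crop. I'll shift sideways first, then go down.

```bash
python3 st.py 536.5 221.5 68 6.87; python3 -m jog '[[-1,0,-5,15,-0.2],[-1,0,-5,30,-0.2],[-1,0,-5,45,-0.2],[-1,0,-5,60,-0.2],[-1,0,-5,70,-0.2],[-1,0,-5,70,-0.2],[-1,0,-5,70,-0.2],[-1,0,-5,70,-0.2]]' 60; python3 st.py 536.5 221.5 68 6.87
```

```text
t 2.6167 pos [538.3 216.9 151.8] yaw 6.59 tilt [0.0025 0.0008] gap 0.085 F [-0.3  0.6  0.4]
shift [-1.5 -4.7 83.8] roll -0.28
time_s: 3.28
tool_pos: [0.5375, 0.2225, 0.0814]
tool_rot: [-3.135, -0.188, -0.003]
wrist_force: [0.2, 0.1, 0.3]
finger_gap: 0.0856
t 3.2833 pos [537.5 222.5  81.4] yaw 6.85 tilt [0.0018 0.0008] gap 0.0856 F [0.2 0.1 0.3]
shift [-1.1  0.9 13.4] roll -0.02
```

```bash
python3 -m jog '[[-1,-1,1,6,0],[-1,-1,1,12,0],[-1,-1,1,12,0],[-1,-1,1,12,0],[-0.5,-1,1,12,0],[0,-1,1,12,0],[0.5,-1,1,12,0],[1,-1,1,12,0],[1,-1,1,12,0],[1,-1,1,12,0],[1,-1,1,12,0],[1,-1,1,12,0],[1,-1,1,12,0],[1,-1,1,12,0]]' 70; python3 st.py 536.5 221.5 68 6.87
```

```text
time_s: 4.45
tool_pos: [0.536, 0.2218, 0.0686]
tool_rot: [-3.135, -0.189, -0.001]
wrist_force: [-0.1, 1.7, 3.7]
finger_gap: 0.0234
t 4.45 pos [536.  221.8  68.6] yaw 6.89 tilt [0.0007 0.0008] gap 0.0234 F [-0.1  1.7  3.7]
shift [0.4 0.4 0.6] roll 0.02
```

```bash
python3 -m jog '[[1,0,0,-3,0],[1,0,0,-9,0],[1,0,0,-18,0],[1,0,0,-30,0],[1,0,0,-44,0],[1,0,0,-58,0],[1,0,0,-72,0],[1,0,0,-86,0],[1,0,0,-100,0],[1,0,0,-114,0],[1,0,0,-128,0],[1,0,0,-140,0],[1,0,0,-150,0],[1,0,0,-157,0],[1,0,0,-160,0],[1,0,0,-160,0],[1,0,0,-160,0]]'; python3 st.py 583.5 -233.5 228 -3.16
```

```text
time_s: 5.87
tool_pos: [0.5353, 0.221, 0.228]
tool_rot: [3.136, 0.188, -0.001]
wrist_force: [0.7, 0.1, -7.2]
finger_gap: 0.023
t 5.8667 pos [535.3 221.  228. ] yaw 6.87 tilt [-0.0008 -0.0004] gap 0.023 F [ 0.7  0.1 -7.2]
shift [-6.60e+00  4.57e+02  1.00e-01] roll 10.03
```

```bash
python3 -m jog '[[1,0,3,0,0],[1,0,9,0,0],[1,0,18,0,0.5],[1,0,30,0,1],[1,0,45,0,1.5],[1,0,62,0,2],[1,0,80,0,2.5],[1,0,98,0,3],[1,-1,116,0,3.5],[1,-1,134,0,4],[1,-1,152,0,4.5],[1,-1,170,0,5],[1,-2,188,0,5],[1,-2,206,0,5],[1,-3,224,0,5],[1,-3,240,0,5],[1,-3,252,0,5],[1,-3,258,0,5],[1,-3,260,0,5],[1,-3,260,0,5]]'; python3 st.py 583.5 -233.5 228 -3.16
```

```text
time_s: 7.53
tool_pos: [0.5638, -0.0378, 0.2282]
tool_rot: [-3.141, -0.05, 0.0]
wrist_force: [0.4, 0.5, -6.2]
finger_gap: 0.0232
t 7.5333 pos [563.8 -37.8 228.2] yaw 1.81 tilt [-0.0002  0.0002] gap 0.0232 F [ 0.4  0.5 -6.2]
shift [ 13.5 196.3   0.2] roll 4.97
```

```bash
python3 -m jog '[[1,0,3,0,0],[1,0,9,0,0.5],[1,1,18,0,1],[1,2,30,0,1.5],[1,3,45,0,2],[1,4,62,0,2.5],[1,6,80,0,3],[1,7,98,0,3.5],[1,9,116,0,4],[1,10,134,0,4.5],[1,12,152,0,5],[1,13,168,0,5],[1,13.5,181,0,5],[1,13.5,190,0,5],[1,13.5,195,0,5],[1,13.5,196,0,5],[1,13.5,196,0,5],[1,13.5,196,0,5]]'; python3 st.py 583.5 -233.5 228 -3.16
python3 - <<'E'
from h import *
t=grab_frame("top");s=grab_frame("scene")
cv2.imwrite("pics/t1.png",t);cv2.imwrite("pics/s1.png",s)
r=lambda im,x,y,w,h,k:cv2.resize(im[y:y+h,x:x+w],None,fx=k,fy=k,interpolation=cv2.INTER_CUBIC)
cv2.imwrite("pics/over.png",np.hstack([r(t,310,90,130,150,3),r(s,75,110,130+5,150+0,3)]))
E
```

```text
time_s: 9.03
tool_pos: [0.5839, -0.2313, 0.2282]
tool_rot: [-3.139, 0.083, 0.001]
wrist_force: [-0.1, 0.6, -6.2]
finger_gap: 0.0233
t 9.0333 pos [ 583.9 -231.3  228.2] yaw -3.04 tilt [-0.0004  0.0012] gap 0.0233 F [-0.1  0.6 -6.2]
shift [-0.2  2.2  0.2] roll 0.12
```

View pics/over.png

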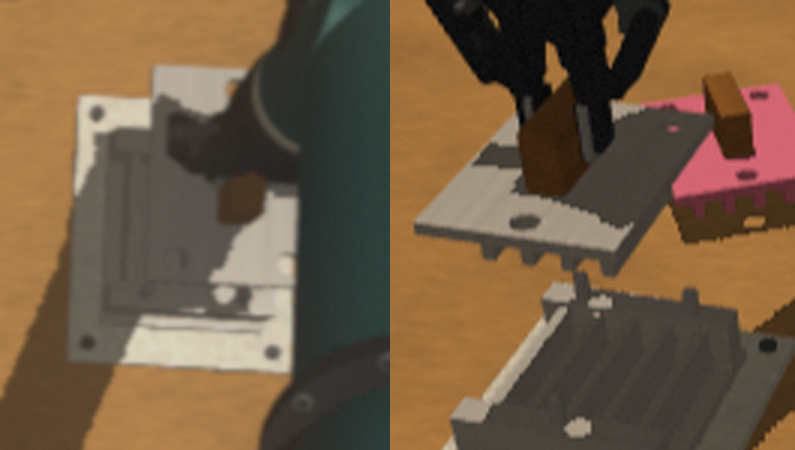

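The plate hangs level with its lone hole towards the scene camera, at crop (525,222), and the base is below it. I'll lower it to just above the studs and compare holes with studs.

```bash
python3 -m jog '[[1,0,2,5,0.1],[1,0,2,15,0.1],[1,0,2,28,0.1],[1,0,2,42,0.1],[1,0,2,54,0.1],[1,0,2,62,0.1],[1,0,2,67,0.1],[1,0,2,68,0.1],[1,0,2,68,0.1],[1,0,2,68,0.1]]'; python3 st.py 583.5 -233.5 160 -3.16
python3 - <<'E'
from h import *
t=grab_frame("top");s=grab_frame("scene")
cv2.imwrite("pics/t2.png",t);cv2.imwrite("pics/s2.png",s)
r=lambda im,x,y,w,h,k:cv2.resize(im[y:y+h,x:x+w],None,fx=k,fy=k,interpolation=cv2.INTER_CUBIC)
cv2.imwrite("pics/over2.png",np.hstack([r(t,325,110,80,120,4),r(s,80,160,120,120,4)]))
E
```

```text
time_s: 9.97
tool_pos: [0.5843, -0.2349, 0.1608]
tool_rot: [3.14, -0.089, 0.002]
wrist_force: [0.5, -0.0, -6.5]
finger_gap: 0.023
t 9.9667 pos [ 584.3 -234.9  160.8] yaw -3.23 tilt [ 0.0012 -0.0004] gap 0.023 F [ 0.5 -0.  -6.5]
shift [-0.8 -1.4  0.8] roll -0.07
```

View pics/over2.png

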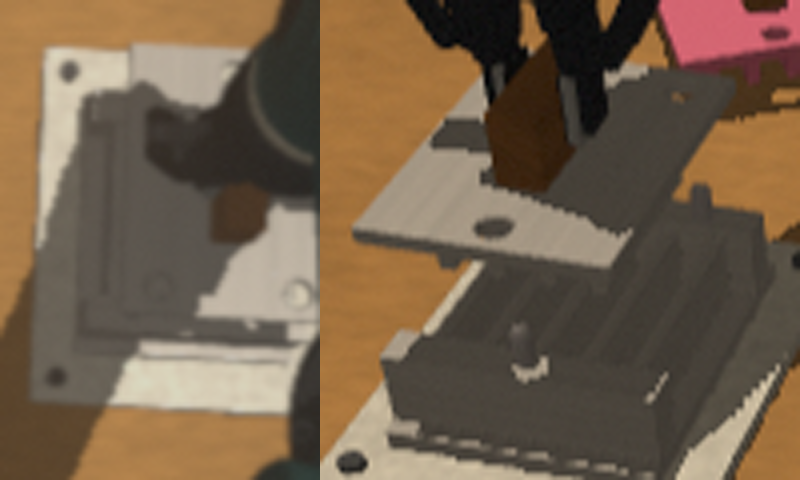

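Scene crop: the lone hole is at (494,227), the plate corners at (354,232), (610,268) and (735,84), and the lone stud tip at (518,326). Top crop: holes at (157,284) and (296,293), plate corner at (131,45).

```bash
cat > c.py <<'E'
from h import *
from scipy.optimize import least_squares
p=lambda q,o,x0,k=4:np.array([(o[0]+(a-x0+.5)/k-.5,o[1]+(b+.5)/k-.5) for a,b in q])
T=lambda q:p(q,(325,110),0); S=lambda q:p(q,(80,160),320)
def fit(obs,x0=(584,-233,-3.2)):
    def f(v,out=False):
        c,s=np.cos(np.radians(v[2])),np.sin(np.radians(v[2]));e=[]
        for n,px,M in obs:
            M=np.array(M,float);W=np.c_[v[0]+c*M[:,0]-s*M[:,1],v[1]+s*M[:,0]+c*M[:,1],M[:,2]]/1e3
            e.append(proj(n,W)-px)
        return np.vstack(e).ravel()
    r=least_squares(f,x0);return np.round(r.x,2),np.round(r.fun,1)
z=134.2
print("core top",fit([("top",T([(157,284),(296,293),(131,45)]),[(-60,38,z),(-60,-38,z),(75,58,z)])]))
print("core sc",fit([("scene",S([(494,227),(354,232),(610,266),(735,82)]),[(60,0,z),(75,-58,z),(75,58,z),(-75,58,z)])]))
t=T([(69,70),(56,376)])
print("base top corner holes", np.round(back("top",t,.01)*1e3,1)[:,:2].tolist())
print("base sc",fit([("scene",p([(218,187),(253,25),(400,46)],(75,195),0),[(60,0,80),(-60,38,80),(-60,-38,80)])]))
print("base sc rail",fit([("scene",p([(82,222),(365,262),(464,77),(205,42)],(75,195),0),[(72,-65,58),(72,65,58),(-72,65,58),(-72,-65,58)])]))
E
python3 c.py
```

```text
core top (array([ 585.65, -235.71,   -3.47]), array([ 0. ,  0.4,  0.1,  0.2, -0.1, -0.6]))
core sc (array([ 586.75, -234.58,   -2.98]), array([ 0.4,  0.4, -0.5, -0.5,  0.1,  0.8,  0.1, -0.9]))
base top corner holes [[684.0, -165.3], [493.8, -154.1]]
base sc (array([ 582.56, -238.8 ,  -22.09]), array([-12. ,  -4.6,  39.6,   9.1, -27.4,  -8.5]))
base sc rail (array([ 587.37, -231.41,   -0.66]), array([ 0.1,  1.1, -0.4,  0.4, -0.8, -1.5,  1.2, -0.3]))
```

```bash
python3 -m jog '[[1,-1,-2,3,0],[1,-1,-2,8,0],[1,-1,-2,15,0],[1,-1,-2,22,0],[1,-1,-2,28,0],[1,-1,-2,32,0],[1,-1,-2,34,0],[1,-1,-2,34,0],[1,-1,-2,34,0],[1,-1,-2,34,0]]'; python3 st.py 583.3 -232.8 92.6 -3.2
python3 - <<'E'
from h import *
t=grab_frame("top");s=grab_frame("scene")
cv2.imwrite("pics/t3.png",t);cv2.imwrite("pics/s3.png",s)
r=lambda im,x,y,w,h,k:cv2.resize(im[y:y+h,x:x+w],None,fx=k,fy=k,interpolation=cv2.INTER_CUBIC)
cv2.imwrite("pics/over3.png",np.hstack([r(t,325,110,80,120,4),r(s,80,180,120,120,4)]))
E
```

```text
time_s: 10.9
tool_pos: [0.5831, -0.2328, 0.1266]
tool_rot: [3.14, -0.089, 0.001]
wrist_force: [-0.3, -0.1, -6.7]
finger_gap: 0.023
t 10.9 pos [ 583.1 -232.8  126.6] yaw -3.23 tilt [ 0.0006 -0.0002] gap 0.023 F [-0.3 -0.1 -6.7]
shift [ 0.2 -0.  34. ] roll -0.03
```

View pics/over3.png

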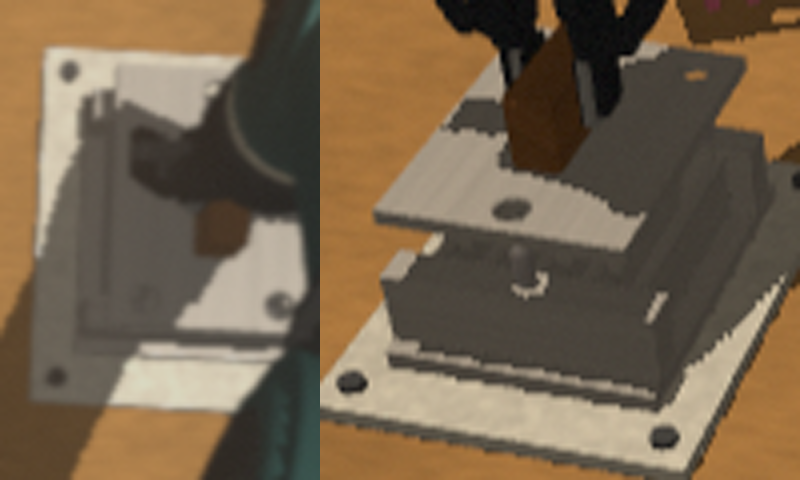

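The lone hole, at scene crop (511,208), sits right above its stud tip at (518,250). In the top view a dark stud shows inside the hole at (279,304). Lowering slowly and watching the force.

```bash
python3 -m jog '[[1,0,0,2,0],[1,0,0,4,0],[1,0,0,6,0],[1,0,0,8,0],[1,0,0,10,0],[1,0,0,12,0],[1,0,0,14,0],[1,0,0,16,0],[1,0,0,18,0],[1,0,0,18,0],[1,0,0,18,0]]'; python3 st.py 583.3 -232.8 92.6 -3.2
```

```text
time_s: 11.92
tool_pos: [0.5827, -0.2326, 0.1081]
tool_rot: [-3.14, 0.088, 0.001]
wrist_force: [-0.9, 0.4, -5.9]
finger_gap: 0.0231
t 11.9167 pos [ 582.7 -232.6  108.1] yaw -3.23 tilt [-0.0004  0.0001] gap 0.0231 F [-0.9  0.4 -5.9]
shift [ 0.7  0.1 15.5] roll -0.03
```

```bash
python3 -m jog '[[1,0.3,0,2,0],[1,0.3,0,4,0],[1,0.3,0,6,0],[1,0.3,0,8,0],[1,0.3,0,10,0],[1,0.3,0,12,0],[1,0.3,0,13,0],[1,0.3,0,13,0],[1,0.3,0,13,0]]'; python3 st.py 583.3 -232.8 92.6 -3.2
```

```text
time_s: 12.67
tool_pos: [0.5831, -0.2327, 0.0952]
tool_rot: [3.14, -0.088, -0.0]
wrist_force: [0.2, -0.2, -5.9]
finger_gap: 0.0231
t 12.6667 pos [ 583.1 -232.7   95.2] yaw -3.23 tilt [-0.0001 -0.    ] gap 0.0231 F [ 0.2 -0.2 -5.9]
shift [0.2 0.1 2.6] roll -0.03
```

```bash
python3 -m jog '[[1,0,0,0.7,0],[1,0,0,1.4,0],[1,0,0,2,0],[1,0,0,2.6,0],[1,0,0,3,0],[1,0,0,3,0],[1,0,0,3,0]]'; python3 st.py 583.3 -232.8 92.6 -3.2
```

```text
time_s: 13.25
tool_pos: [0.5831, -0.2327, 0.0927]
tool_rot: [3.14, -0.088, 0.0]
wrist_force: [-1.6, 0.7, -1.2]
finger_gap: 0.0235
t 13.25 pos [ 583.1 -232.7   92.7] yaw -3.23 tilt [ 0.0001 -0.    ] gap 0.0235 F [-1.6  0.7 -1.2]
shift [0.2 0.1 0.1] roll -0.03
```

```bash
python3 -m jog '[[1,0,0,0.6,0],[1,0,0,0.6,0],[0.6,0,0,0.6,0],[0.3,0,0,0.6,0],[0.1,0,0,0.6,0],[0,0,0,0.6,0],[0,0,0,0.6,0],[0,0,0,0.6,0],[0,0,0,0.6,0]]'; python3 st.py 583.3 -232.8 92.6 -3.2
```

```text
time_s: 14.0
tool_pos: [0.5833, -0.2328, 0.0916]
tool_rot: [3.14, -0.088, 0.0]
wrist_force: [0.1, 1.0, -0.3]
finger_gap: 0.0427
t 14.0 pos [ 583.3 -232.8   91.6] yaw -3.23 tilt [ 0.0003 -0.0002] gap 0.0427 F [ 0.1  1.  -0.3]
shift [ 0.  0. -1.] roll -0.03
```

Released. Raising straight up, then sideways clear of the view.

```bash
python3 -m jog '[[0,0,0,-4,0],[0,0,0,-12,0],[0,0,0,-24,0],[0,0,0,-40,0],[0,0,0,-60,0],[0,0,0,-85,0],[0,0,0,-110,0],[0,0,0,-135,0],[0,0,20,-155,0],[0,0,50,-160,0],[0,0,85,-160,0],[0,0,120,-160,0],[0,0,155,-160,0],[0,0,190,-160,0],[0,0,220,-160,0],[0,0,240,-160,0],[0,0,250,-160,0],[0,0,250,-160,0]]'
python3 - <<'E'
from h import *
t=grab_frame("top");s=grab_frame("scene")
cv2.imwrite("pics/t4.png",t);cv2.imwrite("pics/s4.png",s)
r=lambda im,x,y,w,h,k:cv2.resize(im[y:y+h,x:x+w],None,fx=k,fy=k,interpolation=cv2.INTER_CUBIC)
cv2.imwrite("pics/fin.png",np.hstack([r(t,325,110,90,120,4),r(s,80,180,110,120,4)]))
a=cv2.imread("pics/top0.png");print("cup/marker change",cv2.absdiff(a,t)[120:260,250:300].max())
E
```

```text
time_s: 15.5
tool_pos: [0.5675, -0.4857, 0.2526]
tool_rot: [3.138, -0.095, 0.0]
wrist_force: [0.4, 0.3, -0.1]
finger_gap: 0.0428
cup/marker change 7
```

View pics/fin.png

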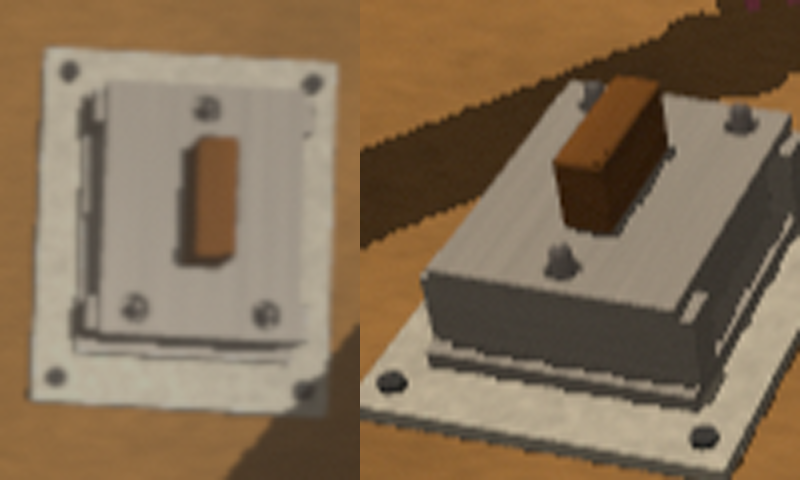

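The plate lies flat on the rails with all three studs through its holes, at scene crop (562,262), (740,120) and (592,95), and the gripper is clear.

```bash
python3 -c "
from rig import *
print(close_job())"
```

```text
the job is handed in; nothing more can be done
None
```

The mould is closed and handed in at about 15.6 s of the 48 s allowed; the hand-in reported no verdict. I gripped the bare-aluminium upper half by its wooden bar, turned it about 10° to match the lower half, and lowered it slowly until its weight came off the wrist. I then released it and moved the arm clear.

**Last checks:**
- **Seating:** the plate looks flat on the rails in both views, with all three studs showing through the holes. The tool stopped at 92.7 mm, which matches the 92.6 mm expected when closed. I did not measure the seated pose separately after release.
- **Forces:** the arm touches nothing, and its wrist force reads about 0.
- **Cup and marker:** they look unmoved in the top picture.

**Disagreement:** the two cameras differed by about 3 mm in absolute position. I aligned the halves relative to each other instead, shifting about 2 mm before they met. One fit to the stud tips failed because I had swapped two of the points, so I used the directly back-projected positions.

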